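Start the hold-down knob on its thread

TASK

The red star knob only sits loose on top of its stud on the blue hold-down bar. Pressing lightly, turn it backwards (anticlockwise from above) until you feel it click down into the thread, then turn it forwards (clockwise) until it comes to its stop fully home on the bar, without forcing it either way, and let go. Leave everything else on the bench where it is.

Things in the scene. Friction and masses are not known exactly. Their poses are not given: they have to be found in the camera images.
- knob_center (a point): Loose red star knob, 80 g, upright; point on its axis, mid-height of the head, 36 mm above the underside. 48 mm tall: round hollow skirt 44 mm across (lowest 24 mm), then a solid star head 24 mm tall of three crossed bars, each 46 mm over its flat ends, 18 mm wide; one bar along this frame's x, the others at 60 and 120 degrees. Resting on the thread ends, underside 7.5 mm above the bar
- knob_foot (a point): Centre of that knob's underside. Backwards: 15 to 70 degrees anticlockwise (never the same, not visible) bring its hidden lugs over gaps in the thread; there it sinks to the bar if pressed down or let go (a gripper holding its height feels the push from below vanish); about 20 degrees of free turn, then a rigid stop. Turned forwards before that, it jams
- seat (a point): Fixed point on the blue bar's upper face, 60 mm above the bench, on the stud's axis: where the knob's underside centre ends. Bar 270 x 50 x 10 mm along this frame's y; a black fitted knob of the same size 170 mm along +y; plywood base 270 x 150 mm. The frame does not tell where the thread starts
- stud (a joint): Height of the spring-loaded stud under the knob, m: 0 free, negative pushed down (1.6 N per mm; bottom -0.007; beyond -0.006, about 10 N, is too hard), positive drawn up. With the knob down on the bar, 50 to 100 degrees clockwise bring it to a rigid stop, fully home, the stud drawn up about 0.0025. Turning takes about 0.1 N m; over 0.8 N m is forcing
- jar: bystander: glass jar with red cap, 68 mm across, 85 mm tall; origin under its centre
- dropper: bystander: brown bottle, 48 mm across, 110 mm tall; origin under its centre
- dish: bystander: white dish 80 mm across, 18 mm tall; origin under its centre
- brush: bystander: brush, 170 mm long, lying along its x axis
- sample_box: bystander: small cardboard box 60 x 50 x 28 mm; origin under its centre
- spatula: bystander: spatula, 170 mm long, lying along its x axis
- sherd: bystander: small terracotta sherd 30 x 24 x 8 mm lying on the plywood base; origin under its centre
Mind the look-alikes: they are no part of the job. Of the things that look like the part that bears knob_center, the smallest one is meant.

How it is judged (in metres and radians):
On the way:
1. the knob has clicked down into the thread: its underside within 2.5 mm of the bar with the stud not pushed down (z of knob_foot in the frame of seat below 0.0025 m and value of joint stud above -0.002 m), for 0.1 s.
At the end, for the whole second after the job is handed in: The knob sits upright (within 0.06 rad) and centred (4 mm) with its underside within 2 mm of the bar, and it has drawn the stud up by more than 1.8 mm (fully home is about 2.5 mm); it stays so when let go (value of joint stud above 0.0018 m and z of knob_foot in the frame of seat below 0.002 m and horizontal distance between knob_foot and seat below 0.004 m and angle between knob_foot's own z axis and vertical below 0.06 rad and velocity of joint stud below 0.005 m/s); the robot touches nothing.
It fails at once if the stud pushed down more than 6 mm (leaning on the thread with more than about 10 N) (value of joint stud below -0.006 m).
It fails at once if the thread forced: more than 80 N between knob and stud (contact force between knob and stud above 80 N).
It fails at once if the knob lifted off its stud (underside more than 20 mm above the bar) (z of knob_foot in the frame of seat above 0.02 m).
It fails at once if a bystander moved more than 15 mm (distance of any of jar, dropper, dish, brush, sample_box, spatula, sherd from where it was at the start of the episode above 0.015 m).
It also fails if it takes over 58 s, if anything falls off the work surface, if the arm or the gripper's body presses on something with over 40 N, if the wrist force passes 120 N, or if a joint passes its speed limit or range.

ROBOT

A 6-joint arm with a two-finger parallel gripper is mounted at the origin on the work surface. World frame = base frame: x ahead of the robot, y to its left, z up, the work surface at z = 0. Lengths are in mm, angles in rad, forces in N, time in s.
With the tool pointing down it reaches from about 275 to 1000 mm from the base axis. Payload 8.4 kg.
Tool frame: the origin (TCP) lies at the very end of the fingers, on their centre line; the grasp point (between the pads) lies 19 mm behind it; z points along the fingers, x is the direction in which the jaws open and shut, and the axes are right-handed (so a half turn about z gives the same grasp; the last joint's range is limited). The gripper opens to 85 mm and grips with 20 to 120 N. Pads are 22 mm wide; open, the fingers measure 114 mm over their backs; the gripper's body (76 mm by 85 mm) begins 54 mm behind the grasp point. The pads swing forward as they close: fully open they stand 13 mm farther back than shut.
Start: joints at [-1.214, 0.353, 1.633, -0, 1.155, -0.002], TCP at [219.468, -585.202, 231.281] pointing down, gripper open.
Joint ranges: [-2.63, 2.63], [-0.92, 2.1], [0.06, 2.66], [-1.3, 4.44], [0, 2.69], [-3.02, 3.02]. Speed limits (rad/s): [2.22, 2.22, 2.79, 3.14, 3.14, 3.14].

INTERFACE

Orientations are given as [roll, pitch, yaw] about the fixed x, y, z axes, in that order (R = Rz(yaw) Ry(pitch) Rx(roll)).
In Python, from rig import r gives the robot as it stands. The module is installed in compiled form; this text tells all that it offers.
- The arm moves only by the tool apply_moves, never from a script. Its argument "targets" is a list that holds one entry, the list of rows, each a list of 7 numbers: the gripper's target within -1 to 1 (fully open at 1, half-way at 0, shut at -1), then the shift along the tool's x, y, z in cm, then the turn, a rotation vector about the tool's x, y, z in degrees. A call has 1 to 8 rows; each row is the pose to reach, as a shift and turn from the pose measured when the call began, along the tool's axes at that moment; what a row does not reach only later rows make up. A row lasts 1/10 s, in which the tool goes at most 50 mm and 8.59 degrees, less where a joint would pass 70% of its speed; a pose out of reach is approached as far as the arm can. A call with a gripper value outside its range is refused whole. The fingers move at their own pace and stop on an object; "newtons" is the grip in N (left out, the last holds). Time passes only in rows, so rows that repeat a pose let the fingers close. It gives the time, the measured TCP pose, the force and the opening at its end, in the units of the state.
- r.sense(): the state, without advancing time (a new reading comes with each control period).
- r.grab_frame(name): name is "side" or "top" or "wrist"; returns a dict with "pixels" (480x640x3 uint8, red, green, blue), "fov_y" (degrees; the focal length in pixels is half the picture's height over the tangent of half this angle, whatever the lens; pixels are square), "cx", "cy" (the principal point, pixels), "R" (3x3) and "t" (3): a world point X has camera coordinates R X + t; the wrist camera has in their place "mount" (4x4, takes a point from camera to tool coordinates, whose origin is the TCP and whose axes are the tool frame's). Camera axes: x right, y down, z forward; pixel columns grow to the right and rows downward; lengths in mm; the calibration is good to about 2 mm. A picture is of the moment at which its call begins: read the wrist's pose just before it. There is no depth.
- r.sign_off(): hands the job in, once; it reports no verdict.
The state is a dict: "clock": time; "qpos": joint angles; "qvel": joint speeds; "joint_efforts": joint torques, N m; "eef_pos": TCP position; "tcp_rot": TCP orientation; "contact_force": force on the tool from outside, world axes, zero at the start; "wrist_torque": the same for the moment, N m; "opening": opening from 0.0 (shut) to 1.0 (fully open).
Only numpy, scipy, OpenCV 4.12 (cv2) and the standard library are available. Lean on these libraries where they do the work, as an engineer would, in place of code of your own. Each camera call takes 0.05 s, during which the arm holds its last target. There are 200 camera calls.

## Working session

There is one attempt and no reset: what is moved stays moved. The work goes in short steps, Python scripts to look and compute and a tool call to move; the robot and the scene stay as the last step left them, time stands still between calls to the robot, and variables do not carry over. Pictures are saved under pics/ and viewed, about 8 in all and at most 12, crops included, and the job is handed in when it is done.

Besides the shell and the picture viewer there is one more tool, called after "Request:" in YAML: its name, and indented under it one key for each argument. apply_moves: Moves the arm, as the interface text tells. Its arguments: {"type":"object","properties":{"targets":{"type":"array"},"newtons":{"type":"number"}},"required":["targets"]}

```bash
mkdir -p pics; ls; python3 - <<'E'
from rig import r
import cv2, numpy as np
s=r.sense(); print(s)
for n in ("top","side"):
    f=r.grab_frame(n); cv2.imwrite(f"pics/{n}0.png",f["pixels"][:,:,::-1]); print(n,{k:(np.round(v,4).tolist() if not np.isscalar(v) else v) for k,v in f.items() if k!="pixels"})
E
```

```text
pics
{'clock': 0.0, 'qpos': array([-1.21437691e+00,  3.53647045e-01,  1.63412641e+00,  3.63559490e-05,
        1.15521962e+00, -2.39496237e-03]), 'qvel': array([ 7.79154146e-04, -4.76393469e-04, -1.73141459e-04,  2.31134695e-03,
       -5.85681278e-05, -1.21748020e-03]), 'joint_efforts': array([ 3.94486381e-05, -6.05247402e+01, -3.42060113e+01, -1.35842929e-04,
        9.37710924e-03,  6.45349630e-06]), 'eef_pos': array([ 219.32449328, -584.74288119,  230.56568601]), 'tcp_rot': array([-3.14155606e+00,  1.40033624e-03, -1.21199663e+00]), 'contact_force': array([-0.07546535, -0.4060335 ,  0.37784142]), 'wrist_torque': array([-0.00041828, -0.01234692,  0.01137152]), 'opening': 1.0065524866711246}
top {'fov_y': 53.413980490614186, 'cx': 318.45919631154493, 'cy': 234.7566743260167, 'R': [[0.0254, -0.9996, -0.0146], [-0.9832, -0.0223, -0.1811], [0.1807, 0.0189, -0.9833]], 't': [45.0197, 565.5739, 1029.3119]}
side {'fov_y': 54.29363532028413, 'cx': 316.2568938413355, 'cy': 247.43196184942497, 'R': [[-0.7411, -0.6714, 0.0038], [-0.4425, 0.4842, -0.7548], [0.5049, -0.561, -0.656]], 't': [450.6346, 296.1034, 1040.3322]}
```

View pics/top0.png

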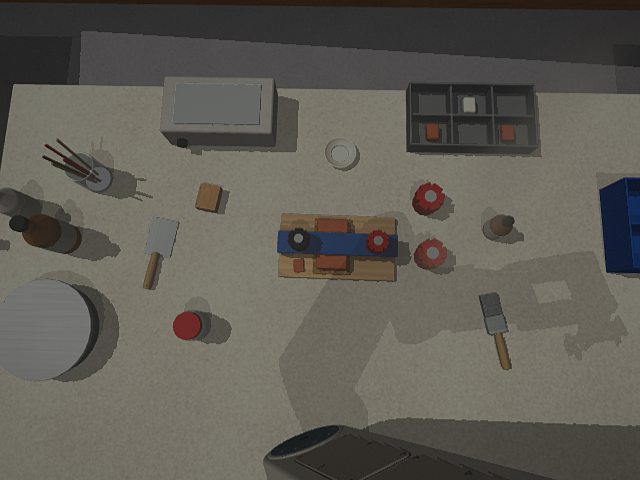

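View pics/side0.png

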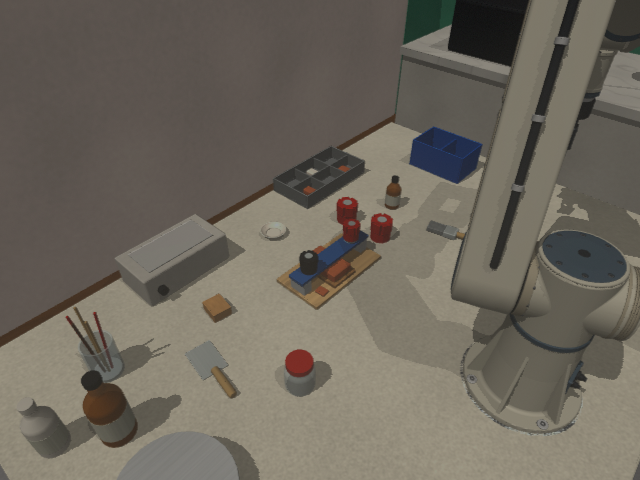

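Top view: the candidates are the red knob on the blue bar (378,240) and two red look-alikes on the bench at (429,197) and (431,253); the jar cap at (187,325) is also red. I choose the one on the blue bar. In the side view it is at (351,228), with the black knob at (309,262). Next is one close crop of both views.

```bash
cat > h.py <<'E'
import numpy as np, cv2
from scipy.spatial.transform import Rotation as Ro
def foc(f): return 240/np.tan(np.radians(f["fov_y"]/2))
def cam(f,pose=None):
    """returns camera centre, R_cam->world"""
    if "mount" in f:
        p,e=pose; Rt=Ro.from_euler("xyz",e).as_matrix(); M=np.array(f["mount"])
        return p+Rt@M[:3,3], Rt@M[:3,:3]
    R=np.array(f["R"]); return -R.T@np.array(f["t"]), R.T
def ray(f,u,v,pose=None):
    c,Rw=cam(f,pose); d=Rw@np.array([(u-f["cx"])/foc(f),(v-f["cy"])/foc(f),1]); return c,d
def at_z(f,u,v,z,pose=None):
    c,d=ray(f,u,v,pose); return c+d*(z-c[2])/d[2]
def proj(f,X,pose=None):
    c,Rw=cam(f,pose); q=Rw.T@(np.asarray(X)-c); return np.array([f["cx"],f["cy"]])+foc(f)*q[:2]/q[2]
E
python3 - <<'E'
from rig import r
from h import *
f=r.grab_frame("top"); g=r.grab_frame("side")
a=cv2.resize(f["pixels"][205:290,270:450],None,fx=4.4,fy=4.4,interpolation=cv2.INTER_CUBIC)[:300]
a=cv2.resize(f["pixels"][207:287,272:412],(560,320),interpolation=cv2.INTER_CUBIC)
b=cv2.resize(g["pixels"][190:260,270:410],(560,280),interpolation=cv2.INTER_CUBIC)
cv2.imwrite("pics/crop1.png",np.vstack([a,b])[:,:,::-1])
k=at_z(f,378,239,115.5); b=at_z(f,298,238,108); print(k,b,b-k)
print(proj(g,k),proj(g,b))
w=r.grab_frame("wrist"); print(np.round(w["mount"],3),w["fov_y"],w["cx"],w["cy"])
E
```

```text
[546.36471335 -69.27302025 115.5       ] [545.95867877 101.25990208 108.        ] [ -0.40603458 170.53292233  -7.5       ]
[350.16200204 223.14267258] [307.768738  256.1081912]
[[ 1.00000e+00  2.00000e-03 -0.00000e+00  5.22000e-01]
 [-2.00000e-03  9.65000e-01  2.63000e-01 -6.62890e+01]
 [ 1.00000e-03 -2.63000e-01  9.65000e-01 -1.43327e+02]
 [ 0.00000e+00  0.00000e+00  0.00000e+00  1.00000e+00]] 67.87857651823637 320.7512840094856 247.42502038541215
```

View pics/crop1.png

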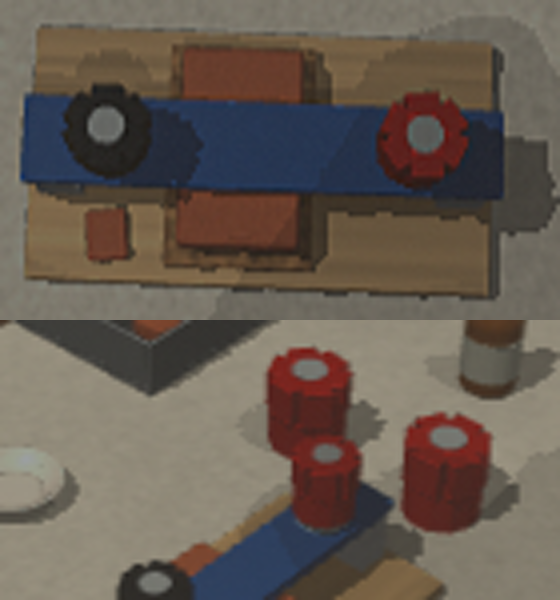

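```bash
cat >> h.py <<'E'
def rel(s,X,yaw):
    """tool-axis shift (cm) and z turn (deg) to reach X, pointing straight down at yaw"""
    Rt=Ro.from_euler("xyz",s["tcp_rot"]); d=Rt.inv().apply(np.asarray(X)-s["eef_pos"])/10
    rv=np.degrees((Rt.inv()*Ro.from_euler("xyz",[np.pi,0,yaw])).as_rotvec())
    return np.round(d,2),np.round(rv,2)
E
python3 - <<'E'
from rig import r
from h import *
f=r.grab_frame("top"); g=r.grab_frame("side")
k=at_z(f,378.25,240.5,115.5); b=at_z(f,298.75,238.5,108); print(k,b,b-k,proj(g,k))
print(rel(r.sense(),[k[0],k[1],231],-0.126))
E
```

```text
[543.14399348 -69.81179176 115.5       ] [544.90654849  99.61386848 108.        ] [  1.76255502 169.42566024  -7.5       ] [351.20377633 223.54392625]
(array([-3.688e+01, -4.840e+01,  2.000e-02]), array([-1.000e-02,  2.000e-02, -6.222e+01]))
```

Request:
apply_moves:
  targets:
    - [[1,-2.8,-3.7,0,0,0,-4.8],[1,-5.7,-7.4,0,0,0,-9.6],[1,-9.5,-12.4,0,0,0,-16],[1,-12.4,-16,0,0,0,-21],[1,-15.2,-20,0,0,0,-26],[1,-18,-24,0,0,0,-31],[1,-21,-27.7,0,0,0,-36],[1,-24,-31.5,0,0,0,-41]]

```text
clock: 1.15
eef_pos: [429.5, -250.3, 231.4]
tcp_rot: [-3.141, -0.0, -0.493]
contact_force: [0.1, -0.3, 0.3]
opening: 1.003
```

```bash
python3 - <<'E'
from rig import r
from h import *
print(rel(r.sense(),[543.3,-69.8,231],-0.126), r.sense()["eef_pos"])
E
```

```text
(array([  1.48, -21.29,   0.05]), array([-1.000e-02, -3.000e-02, -2.103e+01])) [ 429.47965133 -250.32450953  231.44143917]
```

Request:
apply_moves:
  targets:
    - [[1,0.3,-4.5,0,0,0,-5],[1,0.6,-9,0,0,0,-10],[1,1.0,-13.5,0,0,0,-15],[1,1.3,-18,0,0,0,-19],[1,1.5,-21.3,0,0,0,-21],[1,1.5,-21.3,0,0,0,-21],[1,1.5,-21.3,0,0,0,-21]]

```text
clock: 1.85
eef_pos: [543.5, -69.3, 231.3]
tcp_rot: [3.141, -0.0, -0.125]
contact_force: [-0.1, 0.7, -0.4]
opening: 1.001
```

```bash
python3 - <<'E'
from rig import r
from h import *
s=r.sense(); f=r.grab_frame("wrist"); P=(s["eef_pos"],s["tcp_rot"]); print(P)
np.savez("w1.npz",p=P[0],e=P[1],px=f["pixels"],mount=f["mount"],fov_y=f["fov_y"],cx=f["cx"],cy=f["cy"])
u=proj(f,[543.3,-69.8,115.5],P); print(u)
x,y=(u-[100,75]).astype(int); x=max(x,0);y=max(y,0); print("crop",x,y)
c=cv2.resize(f["pixels"][y:y+150,x:x+200],(800,600),interpolation=cv2.INTER_CUBIC)
cv2.imwrite("pics/w1.png",c[:,:,::-1])
E
```

```text
(array([543.46370945, -69.29745247, 231.31939199]), array([ 3.14130519e+00, -9.80147141e-06, -1.25043120e-01]))
[320.51808458 242.13890824]
crop 220 167
```

View pics/w1.png

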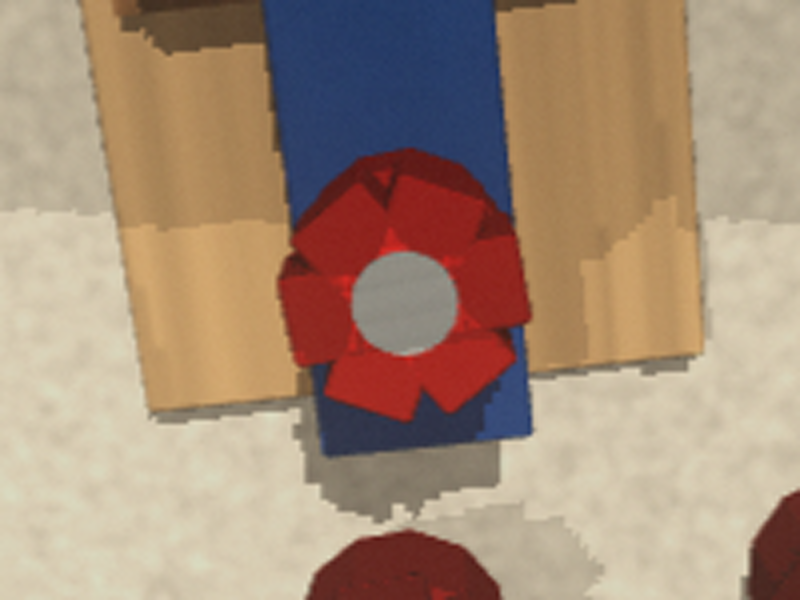

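The knob (smallest of the red ones, on the blue bar) has its grey cap at crop (404,302) → pixel (321,242.5), within 1 px of the prediction. One bar runs from flat-end midpoint (288,325) to (524,278).

```bash
python3 - <<'E'
from rig import r
from h import *
f=dict(np.load("w1.npz")); P=(f["p"],f["e"])
W=lambda u,v:at_z(f,220+u/4,167+v/4,115.5,P)[:2]
print("cap",W(404,302))
for a,b in [((288,325),(524,278)),((327,216),(465,375)),((438,200),(372,407))]:
    A,B=W(*a),W(*b); d=B-A; print((A+B)/2,np.hypot(*d),np.degrees(np.arctan2(d[1],d[0])))
c=[W(280,283),W(296,366),W(517,236),W(531,320)]
for i in (0,2):
    d=c[i]-c[i+1];print("end dir",np.hypot(*d),np.degrees(np.arctan2(d[1],d[0])))
E
```

```text
cap [543.62441979 -70.1221175 ]
[543.90866878 -70.08012813] 45.18861990192541 4.551961062253661
[542.45700834 -68.9448447 ] 40.143541110870984 -57.02949531949605
[543.60512808 -70.8116104 ] 42.00275993372047 -114.1972535942049
end dir 16.437226086006003 92.28537675433114
end dir 16.399373072580552 93.3890736752878
```

Request:
apply_moves:
  targets:
    - [[1,0,0.1,3,0,0,-4],[1,0,0.1,6,0,0,-8],[1,0,0.1,9,0,0,-11],[1,0,0.1,11.5,0,0,-11],[1,0,0.1,13.5,0,0,-11],[1,0,0.1,15,0,0,-11],[1,0,0.1,15,0,0,-11],[1,0,0.1,15,0,0,-11]]

```text
clock: 2.7
eef_pos: [542.6, -72.0, 81.6]
tcp_rot: [3.141, 0.001, 0.064]
contact_force: [0.6, -0.1, -0.0]
opening: 0.998
```

```bash
python3 - <<'E'
from rig import r
from h import *
s=r.sense(); print(s["eef_pos"],s["tcp_rot"],s["contact_force"],s["qpos"])
f=r.grab_frame("side"); u=proj(f,[543.6,-70,100]); x,y=(u-[60,50]).astype(int)
print(x,y); cv2.imwrite("pics/s2.png",cv2.resize(f["pixels"][y:y+90,x:x+120],(800,600),interpolation=cv2.INTER_CUBIC)[:,:,::-1])
E
```

```text
[542.58130944 -72.00920138  81.63624288] [3.14122856e+00 5.78726058e-04 6.41233337e-02] [ 0.55925877 -0.08201925 -0.04835594] [-1.34390480e-01  4.25642860e-01  1.91826898e+00 -6.57855395e-04
  7.98176481e-01 -1.98054610e-01]
290 177
```

View pics/s2.png

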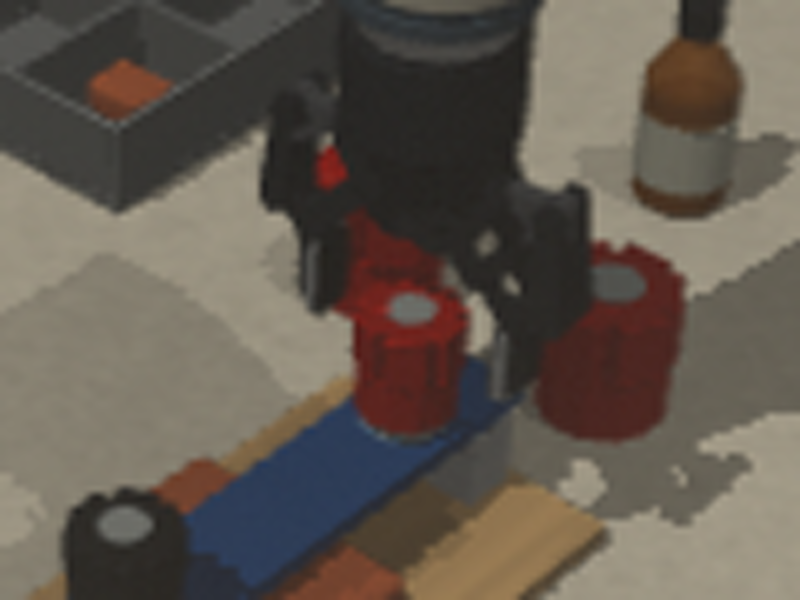

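The jaws straddle the knob (crop (410,360)), clear of the look-alikes. There is about 2 mm of lateral error to correct before closing.

Request:
apply_moves:
  newtons: 30
  targets:
    - [[1,0.1,-0.18,0,0,0,0],[1,0.1,-0.18,0,0,0,0],[1,0.1,-0.18,0,0,0,0]]

```text
clock: 3.05
eef_pos: [544.4, -70.0, 82.8]
tcp_rot: [3.141, -0.002, 0.065]
contact_force: [0.4, 0.7, 0.4]
opening: 0.993
```

Request:
apply_moves:
  newtons: 30
  targets:
    - [[0.3,0,0,0,0,0,0],[0.15,0,0,0,0,0,0],[0,0,0,0,0,0,0],[-0.3,0,0,0,0,0,0],[-0.3,0,0,0,0,0,0],[-0.3,0,0,0,0,0,0]]

```text
clock: 3.65
eef_pos: [544.4, -69.9, 82.8]
tcp_rot: [3.141, -0.002, 0.065]
contact_force: [-0.2, 0.6, 0.3]
opening: 0.531
```

```bash
cat > st.py <<'E'
from rig import r
import numpy as np
s=r.sense()
for k in ("clock","eef_pos","tcp_rot","contact_force","wrist_torque","opening"): print(k,np.round(s[k],3))
print("j6",s["qpos"][5])
E
python3 st.py
```

```text
clock 3.65
eef_pos [544.356 -69.949  82.792]
tcp_rot [ 3.141e+00 -2.000e-03  6.500e-02]
contact_force [-0.232  0.576  0.316]
wrist_torque [0.068 0.078 0.032]
opening 0.531
j6 -0.19447212717229875
```

Gripped at about 45 mm opening, as expected for 46 mm. Now a light press of about 2 mm.

Request:
apply_moves:
  targets:
    - [[-0.3,0,0,0.1,0,0,0],[-0.3,0,0,0.2,0,0,0],[-0.3,0,0,0.2,0,0,0],[-0.3,0,0,0.2,0,0,0]]

```text
clock: 4.05
eef_pos: [544.4, -70.0, 80.9]
tcp_rot: [3.141, -0.002, 0.065]
contact_force: [-1.2, 0.3, 4.2]
opening: 0.534
```

```bash
python3 st.py
```

```text
clock 4.05
eef_pos [544.383 -70.01   80.892]
tcp_rot [ 3.141e+00 -2.000e-03  6.500e-02]
contact_force [-1.18   0.328  4.171]
wrist_torque [ 0.048  0.226 -0.025]
opening 0.534
j6 -0.1944852979095037
```

Request:
apply_moves:
  targets:
    - [[-0.3,0,0,0,0,0,-4],[-0.3,0,0,0,0,0,-8],[-0.3,0,0,0,0,0,-12],[-0.3,0,0,0,0,0,-12],[-0.3,0,0,0,0,0,-12]]

```text
clock: 4.55
eef_pos: [544.9, -70.1, 81.1]
tcp_rot: [3.14, -0.002, 0.272]
contact_force: [1.3, -1.2, 4.0]
opening: 0.532
```

```bash
python3 st.py
```

```text
clock 4.55
eef_pos [544.942 -70.053  81.122]
tcp_rot [ 3.14e+00 -2.00e-03  2.72e-01]
contact_force [ 1.262 -1.161  3.973]
wrist_torque [-0.028 -0.173  0.002]
opening 0.532
j6 -0.40187564037028695
```

Request:
apply_moves:
  targets:
    - [[-0.3,-0.02,0,0.02,0,0,-4],[-0.3,-0.02,0,0.02,0,0,-8],[-0.3,-0.02,0,0.02,0,0,-8]]

```text
clock: 4.85
eef_pos: [545.0, -70.2, 81.1]
tcp_rot: [3.139, -0.003, 0.411]
contact_force: [0.2, 0.6, 4.4]
opening: 0.535
```

Request:
apply_moves:
  targets:
    - [[-0.3,0,0,0,0,0,-4],[-0.3,0,0,0,0,0,-8],[-0.3,0,0,0,0,0,-8]]

```text
clock: 5.15
eef_pos: [545.2, -70.2, 81.1]
tcp_rot: [3.139, -0.003, 0.549]
contact_force: [0.0, -0.1, 4.5]
opening: 0.535
```

Request:
apply_moves:
  targets:
    - [[-0.3,0,0,0,0,0,-4],[-0.3,0,0,0,0,0,-8],[-0.3,0,0,0,0,0,-8]]

```text
clock: 5.45
eef_pos: [545.3, -70.2, 81.2]
tcp_rot: [3.138, -0.002, 0.686]
contact_force: [0.5, -1.5, 3.9]
opening: 0.529
```

Request:
apply_moves:
  targets:
    - [[-0.3,-0.05,-0.04,0.01,0,0,-4],[-0.3,-0.05,-0.04,0.01,0,0,-8],[-0.3,-0.05,-0.04,0.01,0,0,-8]]

```text
clock: 5.75
eef_pos: [544.7, -70.2, 81.1]
tcp_rot: [3.138, -0.002, 0.822]
contact_force: [0.5, 0.1, 3.9]
opening: 0.527
```

Request:
apply_moves:
  targets:
    - [[-0.3,0,0,0,0,0,-4],[-0.3,0,0,0,0,0,-8],[-0.3,0,0,0,0,0,-8]]

```text
clock: 6.05
eef_pos: [544.7, -70.2, 81.1]
tcp_rot: [3.138, -0.002, 0.959]
contact_force: [-0.1, 0.3, 3.7]
opening: 0.532
```

Request:
apply_moves:
  targets:
    - [[-0.3,0,0,0,0,0,-4],[-0.3,0,0,0,0,0,-8],[-0.3,0,0,0,0,0,-8]]

```text
clock: 6.35
eef_pos: [544.6, -70.1, 81.0]
tcp_rot: [3.138, -0.001, 1.095]
contact_force: [0.2, 0.5, 3.0]
opening: 0.532
```

```bash
python3 st.py
```

```text
clock 6.35
eef_pos [544.593 -70.141  81.035]
tcp_rot [ 3.138e+00 -1.000e-03  1.095e+00]
contact_force [0.172 0.528 3.018]
wrist_torque [ 0.045 -0.076  0.039]
opening 0.532
j6 -1.2249576602350303
```

Request:
apply_moves:
  targets:
    - [[-0.3,0,0,0.03,0,0,-4],[-0.3,0,0,0.03,0,0,-7],[-0.3,0,0,0.03,0,0,-7]]

```text
clock: 6.65
eef_pos: [544.1, -70.0, 80.3]
tcp_rot: [3.139, -0.0, 1.213]
contact_force: [0.9, 1.1, -0.6]
opening: 0.533
```

```bash
python3 st.py
```

```text
clock 6.65
eef_pos [544.078 -69.999  80.307]
tcp_rot [ 3.139 -0.     1.213]
contact_force [ 0.869  1.107 -0.571]
wrist_torque [ 0.126 -0.091 -0.015]
opening 0.533
j6 -1.34315566633357
```

The push vanished (−0.6 N) at about 66°. Lowering gently while watching the force.

Request:
apply_moves:
  targets:
    - [[-0.3,0,0,0.1,0,0,-1],[-0.3,0,0,0.2,0,0,-2],[-0.3,0,0,0.2,0,0,-2]]

```text
clock: 6.95
eef_pos: [543.6, -70.0, 77.9]
tcp_rot: [3.14, -0.0, 1.247]
contact_force: [0.1, -0.5, -0.8]
opening: 0.531
```

Request:
apply_moves:
  targets:
    - [[-0.3,0,0,0.1,0,0,0],[-0.3,0,0,0.2,0,0,0],[-0.3,0,0,0.2,0,0,0],[-0.3,0,0,0.2,0,0,0]]

```text
clock: 7.35
eef_pos: [543.6, -70.0, 76.3]
tcp_rot: [3.14, 0.0, 1.247]
contact_force: [-2.5, -0.8, 5.0]
opening: 0.534
```

Request:
apply_moves:
  targets:
    - [[0.3,0,0,0,0,0,0],[0.3,0,0,0,0,0,0],[0.3,0,0,0,0,0,0],[0.3,0,0,0,0,0,0]]

```text
clock: 7.75
eef_pos: [543.6, -70.0, 76.2]
tcp_rot: [3.14, -0.0, 1.246]
contact_force: [0.7, 0.8, -0.3]
opening: 0.648
```

```bash
python3 st.py; python3 - <<'E'
from rig import r
from h import *
s=r.sense(); f=r.grab_frame("side"); u=proj(f,[543.6,-70,95]); x,y=(u-[48,36]).astype(int); print(x,y)
cv2.imwrite("pics/s3.png",cv2.resize(f["pixels"][y:y+72,x:x+96],(800,600),interpolation=cv2.INTER_CUBIC)[:,:,::-1])
for h in (0,7.5):
  print(h,proj(f,[543.6,-70,108+h]))
E
```

```text
clock 7.75
eef_pos [543.612 -70.032  76.191]
tcp_rot [ 3.14  -0.     1.246]
contact_force [ 0.661  0.757 -0.266]
wrist_torque [-0.032 -0.066  0.04 ]
opening 0.648
j6 -1.3766937874528482
302 193
0 [350.97321816 225.59971472]
7.5 [351.11712521 223.44295006]
```

View pics/s3.png

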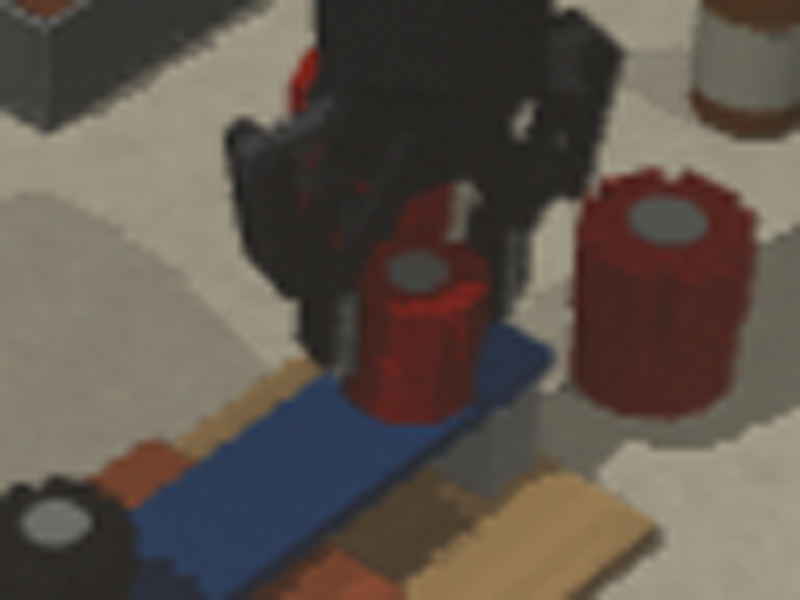

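The cap centre is at crop (417,270) → (352,225.4). That matches the "down on bar" prediction (351,225.6), and no gap shows under the skirt. I'll regrip at 20 N, which caps the torque, and turn clockwise.

Request:
apply_moves:
  newtons: 20
  targets:
    - [[0,0,0,0,0,0,0],[-0.3,0,0,0,0,0,0],[-0.3,0,0,0,0,0,0],[-0.3,0,0,0,0,0,0],[-0.3,0,0,0,0,0,4],[-0.3,0,0,0,0,0,8],[-0.3,0,0,0,0,0,12],[-0.3,0,0,0,0,0,12]]

```text
clock: 8.6
eef_pos: [543.7, -70.1, 76.2]
tcp_rot: [3.14, -0.0, 1.036]
contact_force: [0.1, -0.4, 0.3]
opening: 0.534
```

```bash
python3 st.py
```

```text
clock 8.6
eef_pos [543.674 -70.064  76.237]
tcp_rot [ 3.14  -0.     1.036]
contact_force [ 0.064 -0.447  0.334]
wrist_torque [-0.015  0.011 -0.008]
opening 0.534
j6 -1.1662544543202717
```

Request:
apply_moves:
  targets:
    - [[-0.3,0,0,0,0,0,5],[-0.3,0,0,0,0,0,10],[-0.3,0,0,0,0,0,15],[-0.3,0,0,0,0,0,20],[-0.3,0,0,0,0,0,20]]

```text
clock: 9.1
eef_pos: [543.7, -70.0, 76.2]
tcp_rot: [3.14, -0.001, 0.687]
contact_force: [0.2, 0.3, 1.7]
opening: 0.534
```

```bash
python3 st.py
```

```text
clock 9.1
eef_pos [543.682 -70.019  76.249]
tcp_rot [ 3.14e+00 -1.00e-03  6.87e-01]
contact_force [0.23  0.281 1.688]
wrist_torque [ 0.015  0.011 -0.028]
opening 0.534
j6 -0.817801209721813
```

Request:
apply_moves:
  targets:
    - [[-0.3,0,0,0,0,0,4],[-0.3,0,0,0,0,0,8],[-0.3,0,0,0,0,0,11],[-0.3,0,0,0,0,0,11]]

```text
clock: 9.5
eef_pos: [543.7, -70.0, 76.3]
tcp_rot: [3.14, -0.001, 0.498]
contact_force: [0.0, -0.6, 1.8]
opening: 0.532
```

```bash
python3 st.py
```

```text
clock 9.5
eef_pos [543.711 -70.033  76.253]
tcp_rot [ 3.14e+00 -1.00e-03  4.98e-01]
contact_force [ 0.038 -0.562  1.821]
wrist_torque [ 0.018  0.037 -0.046]
opening 0.532
j6 -0.6285848374390284
```

Request:
apply_moves:
  targets:
    - [[-0.3,0,0,0,0,0,2.5],[-0.3,0,0,0,0,0,5],[-0.3,0,0,0,0,0,5]]

```text
clock: 9.8
eef_pos: [543.7, -70.0, 76.2]
tcp_rot: [3.14, -0.001, 0.414]
contact_force: [0.4, 0.1, 0.8]
opening: 0.533
```

```bash
python3 st.py|egrep "rot|torq|j6|forc"
```

```text
tcp_rot [ 3.14e+00 -1.00e-03  4.14e-01]
contact_force [0.45  0.092 0.751]
wrist_torque [ 0.001  0.015 -0.061]
j6 -0.5443609746698229
```

Request:
apply_moves:
  targets:
    - [[-0.3,0,0,0,0,0,2.5],[-0.3,0,0,0,0,0,5],[-0.3,0,0,0,0,0,5]]

```text
clock: 10.1
eef_pos: [543.6, -70.0, 76.2]
tcp_rot: [3.141, -0.001, 0.329]
contact_force: [-0.2, -0.4, 0.1]
opening: 0.538
```

```bash
python3 st.py|egrep "rot|torq|j6|forc"
```

```text
tcp_rot [ 3.141e+00 -1.000e-03  3.290e-01]
contact_force [-0.155 -0.447  0.127]
wrist_torque [-0.07   0.049 -0.066]
j6 -0.4598683168734669
```

Request:
apply_moves:
  targets:
    - [[-0.3,0,0,0,0,0,2.5],[-0.3,0,0,0,0,0,5],[-0.3,0,0,0,0,0,5]]

```text
clock: 10.4
eef_pos: [543.6, -70.0, 76.2]
tcp_rot: [3.141, -0.001, 0.245]
contact_force: [0.3, -0.1, 1.6]
opening: 0.537
```

```bash
python3 st.py|egrep "rot|torq|j6|forc"
```

```text
tcp_rot [ 3.141e+00 -1.000e-03  2.450e-01]
contact_force [ 0.291 -0.068  1.565]
wrist_torque [-0.107  0.065 -0.015]
j6 -0.37522155019426007
```

Request:
apply_moves:
  targets:
    - [[-0.3,0,0,0,0,0,2],[-0.3,0,0,0,0,0,4],[-0.3,0,0,0,0,0,4]]

```text
clock: 10.7
eef_pos: [543.6, -70.1, 76.3]
tcp_rot: [3.141, -0.001, 0.178]
contact_force: [-0.5, -0.3, 1.1]
opening: 0.533
```

```bash
python3 st.py|egrep "rot|torq|j6|forc|open"
```

```text
tcp_rot [ 3.141e+00 -1.000e-03  1.780e-01]
contact_force [-0.515 -0.322  1.144]
wrist_torque [-0.083  0.115 -0.027]
opening 0.533
j6 -0.30807403751454954
```

Request:
apply_moves:
  targets:
    - [[-0.3,0,0,0,0,0,2],[-0.3,0,0,0,0,0,4],[-0.3,0,0,0,0,0,4]]

```text
clock: 11.0
eef_pos: [543.6, -70.0, 76.3]
tcp_rot: [3.141, -0.001, 0.11]
contact_force: [-0.1, -1.0, 1.2]
opening: 0.54
```

```bash
python3 st.py|egrep "rot|torq|j6|forc|open"
```

```text
tcp_rot [ 3.141e+00 -1.000e-03  1.100e-01]
contact_force [-0.062 -0.962  1.168]
wrist_torque [-0.102  0.148  0.017]
opening 0.54
j6 -0.24062675804666278
```

Request:
apply_moves:
  targets:
    - [[-0.3,0,0,0,0,0,2],[-0.3,0,0,0,0,0,4],[-0.3,0,0,0,0,0,4]]

```text
clock: 11.3
eef_pos: [543.5, -70.0, 76.2]
tcp_rot: [3.141, -0.001, 0.043]
contact_force: [0.3, 0.2, 1.6]
opening: 0.531
```

```bash
python3 st.py|egrep "rot|torq|j6|forc|open"
```

```text
tcp_rot [ 3.141e+00 -1.000e-03  4.300e-02]
contact_force [0.292 0.234 1.573]
wrist_torque [-0.005  0.108 -0.   ]
opening 0.531
j6 -0.1730655287584842
```

Request:
apply_moves:
  targets:
    - [[-0.3,0,0,0,0,0,2],[-0.3,0,0,0,0,0,4],[-0.3,0,0,0,0,0,4]]

```text
clock: 11.6
eef_pos: [543.4, -70.0, 76.2]
tcp_rot: [3.141, -0.001, -0.024]
contact_force: [0.2, -0.6, 1.9]
opening: 0.537
```

```bash
python3 st.py|egrep "rot|torq|j6|forc|open"
```

```text
tcp_rot [ 3.141e+00 -1.000e-03 -2.400e-02]
contact_force [ 0.189 -0.616  1.893]
wrist_torque [-0.059  0.087  0.526]
opening 0.537
j6 -0.10591220486069025
```

The torque rose sharply to 0.53 N m, so this is the rigid stop, within the limit. Letting go.

Request:
apply_moves:
  targets:
    - [[0.3,0,0,0,0,0,0],[0.6,0,0,0,0,0,0],[0.8,0,0,0,0,0,0],[0.8,0,0,0,0,0,0],[0.8,0,0,0,0,0,0]]

```text
clock: 12.1
eef_pos: [543.4, -70.0, 76.2]
tcp_rot: [3.141, -0.001, -0.024]
contact_force: [0.4, -0.8, -0.0]
opening: 0.899
```

```bash
python3 st.py
```

```text
clock 12.1
eef_pos [543.438 -69.993  76.218]
tcp_rot [ 3.141e+00 -1.000e-03 -2.400e-02]
contact_force [ 0.437 -0.842 -0.025]
wrist_torque [-0.041  0.026 -0.024]
opening 0.899
j6 -0.10618690273681232
```

Now I'll rise straight up and look at the knob from above.

Request:
apply_moves:
  targets:
    - [[0.8,0,0,-1,0,0,0],[0.8,0,0,-3,0,0,0],[0.8,0,0,-6,0,0,0],[0.8,0,0,-10,0,0,0],[0.8,0,0,-13,0,0,0],[0.8,0,0,-15,0,0,0],[0.8,0,0,-15,0,0,0]]

```text
clock: 12.8
eef_pos: [545.1, -70.1, 230.2]
tcp_rot: [3.14, -0.007, -0.024]
contact_force: [-0.2, 0.7, -0.6]
opening: 0.902
```

```bash
python3 - <<'E'
from rig import r
from h import *
s=r.sense(); f=r.grab_frame("wrist"); P=(s["eef_pos"],s["tcp_rot"]); print(P,s["contact_force"])
np.savez("w2.npz",p=P[0],e=P[1],px=f["pixels"],mount=f["mount"],fov_y=f["fov_y"],cx=f["cx"],cy=f["cy"])
u=proj(f,[543.6,-70,108],P); x,y=(u-[100,75]).astype(int); print(u,x,y)
c=cv2.resize(f["pixels"][y:y+150,x:x+200],(800,600),interpolation=cv2.INTER_CUBIC)
cv2.imwrite("pics/w2.png",c[:,:,::-1])
E
```

```text
(array([545.09348295, -70.14756753, 230.16309729]), array([ 3.14035449, -0.00740012, -0.0238111 ])) [-0.17519518  0.70738504 -0.63222784]
[317.57155306 239.14470015] 217 164
```

View pics/w2.png

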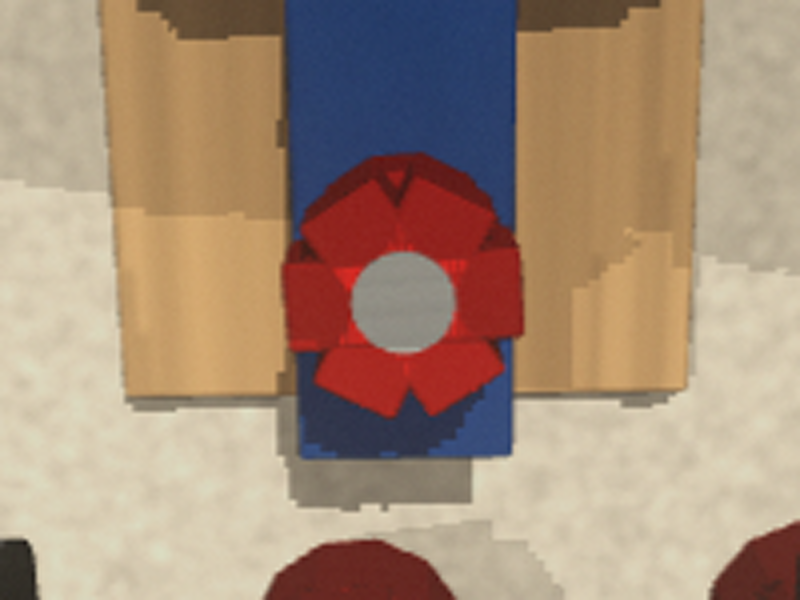

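The cap centre is at crop (404,301) → (318,239.3), against a predicted (317.6,239.1) for seated on the bar. The bar ends at (287,306) and (520,292), so the knob stands at about +2°. That fits the stop being met just after the last torque-free reading at 2.5°.

```bash
python3 -c "
from rig import r
print(r.sense()['contact_force']); print(r.sign_off())"
```

```text
[ 0.21572892 -0.06143757 -0.26410998]
the job is handed in; nothing more can be done
None
```

The red knob on the blue bar is clicked into its thread, turned forwards to its stop and let go. I handed the job in at about 13 s of the 58 s. Sign-off gives no verdict, and I had no direct reading of the stud height.

- **Backwards:** I gripped the star head, pressed with about 4 N and turned it anticlockwise. The push from below vanished between about 59° and 66°, which I took as the click. I then lowered it to the bar and let go once; the side camera showed its cap within about 1 px of the fully-down position.
- **Forwards:** I regripped at 20 N and turned it clockwise about 73°. Torque then jumped from about 0 to 0.53 N m, the rigid stop, below the 0.8 N m limit.
- **After release:** I withdrew 150 mm straight up. The wrist camera put the cap within 1 px of the centred, seated position. The bar edges stood at about +2°, which agrees with where the torque rose.

**Disagreements:** While lowering, contact came about 1 mm higher than expected; I put that down to a small slip in the pads, and it is why I let go and regripped. The gripper also ended about 3° past the knob, because the knob had already stopped turning.

I did not measure the bystanders again at the end. Nothing in the force readings suggested I touched one.

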